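Unload the gluing jig and show the model shopfront to the inspection camera

TASK

The model shopfront in the gluing jig has set. Take the brass saddle weight off its top and hang it astride the bar of the rail, beside the spare one that already hangs there, and let it go; then draw the shopfront up out of the jig and show it to the inspection camera: in the air 150 mm in front of the lens, centred on the lens axis, its painted front square to the lens and right way up in the camera's picture. Finish while still holding it there; leave the glue bottle, the turned weight, the sanding block and the spare saddle as they are, and do not touch the camera stand.

Things in the scene. Friction and masses are not known exactly. Their poses are not given: they have to be found in the camera images.
- saddle_grip (a point): Loose brass U-shaped saddle weight, about 220 g, at first astride the middle of the shopfront's top edge. The point is in the middle of its dark wooden handle, 13 mm below the handle's top (11 mm thick along its x, 34 mm long along y, 30 mm high). The brass bridge's top is 17 mm and its underside 24 mm below this point; the underside rests on what it hangs on. z up. Same turned half round.
- rail_free (a point): Rail for saddle weights: a round steel bar, 10 mm in diameter, level along the rail's y, on two posts on a wooden foot 75 x 216 mm, fixed. The point is on the top line of the bar in its free part, 160 mm above the bench; the bar is clear for 44 mm in -y from here (then a post) and for about 70 mm in +y (then the spare saddle).
- rail: The same rail, fixed. Origin on the bench under the middle of the bar; bar along y from post to post at y = -94 and +94 mm, its axis 155 mm above the bench; z up.
- spare_saddle_grip (a point): A second saddle weight of the same kind, hanging loose on the rail at about y = +57 mm of the rail, its top about 197 mm above the bench. Middle of its handle. To be left hanging: carry the other saddle well over it.
- shopfront_centre (a point): Model shopfront: stiff flat panel 110 mm wide (y), 96 mm high (z), about 90 g, upright in the jig. The point is its centre, 48 mm below its top edge. Its painted front (red wall, white window frames, green door) faces along its -x, at first away from the robot. The top 28 mm is a plain red parapet 12 mm thick (x) and 90 mm wide, to grip from above; below, the wall is 8 mm thick.
- shopfront_front (a point): A point 40 mm straight out in front of the middle of the painted front, moving with the shopfront (shopfront_centre shifted 40 mm along its -x).
- jig: Gluing jig, fixed: plywood bed 70 x 166 mm, 18 mm high, with a groove along y, floor 8 mm above the bench, and a grooved aluminium stop 64 mm high at each end (play 1.5 mm each side across, 3 mm at each end). The shopfront's top is 104 mm above the bench when seated; it comes out straight up, clear after 60 mm. Origin on the bench under the groove's middle; axes as the seated shopfront's.
- shopfront: The same shopfront; origin at the middle of its bottom edge, axes as shopfront_centre.
- saddle: The same saddle; origin at the middle of the underside of its bridge, axes as saddle_grip. Its two legs are on the +x and -x sides: inner gap 16 mm, flared to about 25 mm at the mouth, reaching 42 mm below the origin. The U is 38 mm long along y and 30 mm wide along x, about 37 mm at the flare.
- spare_saddle: The spare saddle; origin at the middle of the underside of its bridge.
- view_spot (a point): Where the camera is in focus: on the lens axis, 150 mm in front of the lens, about 224 mm above the bench. Its axes are those the presented shopfront must have: -x points to the lens (which looks 20 degrees downward), z is up in the camera's picture (leaning 20 degrees from vertical, top away from the camera), y is level. The shopfront's centre belongs here.
- lens (a point): Middle of the front of the camera's lens, 275 mm above the bench, inside a round light ring 60 mm in diameter.
- camera_stand: Inspection camera on a column stand, fixed: grey foot 120 x 110 mm, steel column 350 mm high, grey camera head with a black lens and light ring. Origin on the bench straight below the lens; the lens looks along its -x and down; foot and column are on its +x side. Not to be touched.
- glue_bottle: Small white glue bottle with a green cap, 21 mm in diameter, 61 mm high, standing loose between jig and rail. Origin under its centre.
- brass_weight: Turned brass weight, 27 mm in diameter, 43 mm high, standing loose on the orange bench. Origin under its centre.
- sanding_block: Brown sanding block, 36 x 66 x 23 mm, lying loose on the grey desk near the camera. Origin under its centre.
Things that resemble listed ones, but are neither listed nor needed, are in the scene too. Leave any turquoise look-alike of the saddle alone.

How it is judged:
On the way, in this order (a step that is already met when the one before it is completed fails the run):
1. the saddle weight hangs astride the bar of the rail, let go and at rest, the shopfront still in the jig (x of saddle in the frame of rail between -0.008 and 0.008 m and y of saddle in the frame of rail between -0.09 and 0.09 m and z of saddle in the frame of rail between 0.154 and 0.166 m and angle between saddle's own z axis and vertical below 0.35 rad and contact force between saddle and rail above 0.8 N and contact force between saddle and the arm below 0.05 N and contact force between saddle and the fingers below 0.05 N and linear speed of saddle below 0.03 m/s and z of shopfront in the frame of jig below 0.02 m and horizontal distance between shopfront and jig below 0.01 m), for 0.2 s.
2. the shopfront is drawn up clear of the jig (z of shopfront in the frame of jig above 0.066 m and contact force between shopfront and the fingers above 0.5 N), for 0.1 s.
At the end, for the whole second after the job is handed in: The gripper still holds the shopfront, still and touching nothing else, centre within 18 mm of the view spot, front toward the lens and square to it within 9 degrees, top up in the picture within 9 degrees; the saddle weight hangs at rest astride the bar between the posts (distance between shopfront_centre and view_spot below 0.018 m and angle between the x axis of shopfront_centre and the x axis of view_spot, either way round below 0.16 rad and angle between the z axis of shopfront_centre and the z axis of view_spot, either way round below 0.16 rad and x of shopfront_front in the frame of view_spot below 0 m and angle between shopfront's own z axis and vertical below 0.7 rad and contact force between shopfront and the fingers above 0.5 N and height (world z) of shopfront_centre above 0.15 m and contact force between shopfront and jig below 0.05 N and contact force between shopfront and rail below 0.05 N and contact force between shopfront and camera_stand below 0.05 N and linear speed of shopfront below 0.03 m/s and x of saddle in the frame of rail between -0.008 and 0.008 m and y of saddle in the frame of rail between -0.09 and 0.09 m and z of saddle in the frame of rail between 0.154 and 0.166 m and angle between saddle's own z axis and vertical below 0.35 rad and contact force between saddle and rail above 0.8 N and linear speed of saddle below 0.05 m/s); the arm keeps its last pose, push and grip.
It fails at once if the glue bottle is moved (more than 25 mm) or knocked over (distance of glue_bottle from where it was at the start of the episode above 0.025 m or angle between glue_bottle's own z axis and vertical above 0.5 rad).
It fails at once if the turned brass weight is moved (more than 25 mm) or knocked over (distance of brass_weight from where it was at the start of the episode above 0.025 m or angle between brass_weight's own z axis and vertical above 0.5 rad).
It fails at once if the sanding block is moved (more than 25 mm) (distance of sanding_block from where it was at the start of the episode above 0.025 m).
It fails at once if the spare saddle is moved (more than 20 mm) (distance of spare_saddle from where it was at the start of the episode above 0.02 m).
It fails at once if the camera stand is touched (contact force between anything else and camera_stand above 0.5 N).
It also fails if it takes over 54 s, if anything falls off the work surface, if the arm or the gripper's body presses on something with over 40 N, if the wrist force passes 120 N, or if a joint passes its speed limit or range.

ROBOT

A 6-joint arm with a two-finger parallel gripper is mounted at the origin on a cart in front of the work surface, level with it; the furniture and walls round the work are solid. World frame = base frame: x ahead of the robot, y to its left, z up, the work surface at z = 0. Lengths are in m, angles in rad, forces in N, time in s.
With the tool pointing down it reaches from about 0.3 to 0.875 m from the base axis. Payload 6.4 kg.
Tool frame: the origin (TCP) lies midway between the tips of the shut fingers; the grasp point (between the pads) lies 19 mm behind it; z points along the fingers, y is the line along which they close (so a half turn about z gives the same grasp; the last joint's range is limited). The gripper opens to 85 mm and grips with 20 to 120 N. Pads are 22 mm wide; open, the fingers measure 114 mm over their backs; the gripper's body (76 mm by 85 mm) begins 54 mm behind the grasp point. The pads swing forward as they close: fully open they stand 13 mm farther back than shut.
Start: joints at [0.998, 0.181, 1.607, -0, 1.354, -0.206], TCP at [0.206, 0.537, 0.231] pointing down, gripper open.
Joint ranges: [-2.99, 2.99], [-0.89, 2.07], [0.3, 2.58], [-1.14, 4.28], [0, 2.63], [-3.12, 3.12]. Speed limits (rad/s): [2.57, 2.57, 3.01, 3.14, 3.14, 3.14].

INTERFACE

Orientations are given as a unit quaternion [x, y, z, w].
In Python, from plant import robot, cams gives the robot as it stands.
- The arm moves only by the tool move_arm, never from a script. Its arguments are lists of equal length, an entry for each row: "slide": the shift along the tool's x, y, z each as a share of 40 mm, from -1 to 1, a list of three; "roll": the turn about the tool's z as a share of 0.1 rad, from -1 to 1; "fingers": the closure, from 0 (fully open) to 1 (shut). In form: {"slide": [[tx, ty, tz], ...], "roll": [roll, ...], "fingers": [fingers, ...]}. A call has 1 to 12 rows; each row shifts and turns the commanded pose from where the row before left it, along the tool's axes as they then stand; what a row does not reach is not made up. A row lasts 1/12 s, in which the tool goes at most 41.7 mm and 7.16 degrees, less where a joint would pass 70% of its speed; a pose out of reach is approached as far as the arm can. A call with a number of a shift or a turn outside -1 to 1 is refused whole. A call with a gripper value outside its range is refused whole. The fingers move at their own pace and stop on an object; "force" is the grip in N (left out, the last holds). Time passes only in rows, so rows that do not move let the fingers close. It gives the time, the measured TCP pose, the force, the opening and the grip force at its end, in the units of the state.
- robot.read_state(): the state, without advancing time (a new reading comes with each control period).
- cams.capture(name): name is "scene" or "top" or "wrist"; returns a dict with "image" (384x512x3 uint8, red, green, blue), "fx", "fy", "cx", "cy" (pixels), "xyz" and "attitude" of the camera in the world. Camera axes: x right, y up, looking along -z (the intrinsics and any distortion apply to the point x, -y, -z); pixel columns grow to the right and rows downward; lengths in m; the calibration is good to about 2 mm. A picture is of the moment at which its call begins. There is no depth.
- robot.finish_job(): hands the job in; it is judged then, once.
The state is a dict: "time_s": time; "q": joint angles; "qvel": joint speeds; "joint_torque": joint torques, N m; "position": TCP position; "eef_rot": TCP orientation; "ft_force": force on the tool from outside, world axes, zero at the start; "torque": the same for the moment, N m; "grip_width": finger opening in m; "grip_force": force on a finger pad.
Only numpy, scipy, OpenCV 4.12 (cv2) and the standard library are available. Lean on these libraries where they do the work, as an engineer would, in place of code of your own. Each camera call takes 0.05 s, during which the arm holds its last target. There are 200 camera calls.

## Working session

There is one attempt and no reset: what is moved stays moved. The work goes in short steps, Python scripts to look and compute and a tool call to move; the robot and the scene stay as the last step left them, time stands still between calls to the robot, and variables do not carry over. Pictures are saved under pics/ and viewed, at most 10 in all, crops included, and the job is handed in when it is done.

Besides the shell and the picture viewer there is one more tool, called after ">>>" by a JSON object that holds its "api" and its "payload". move_arm: Moves the arm, as the interface text tells. Shift numbers are shares of 40 mm and turn numbers shares of 0.1 rad, none past 1 either way. Its arguments: {"type":"object","properties":{"slide":{"type":"array","items":{"type":"array","items":{"type":"number","minimum":-1,"maximum":1}}},"roll":{"type":"array","items":{"type":"number","minimum":-1,"maximum":1}},"fingers":{"type":"array","items":{"type":"number"}},"force":{"type":"number"}},"required":["slide","roll","fingers"]}

```bash
mkdir -p pics; ls
python3 - <<'E'
from plant import robot,cams
import cv2,numpy as np
ims=[]
for n in ["scene","top","wrist"]:
    c=cams.capture(n); im=c["image"][:,:,::-1]
    cv2.imwrite(f"pics/{n}0.png",im); print(n,{k:np.round(c[k],4).tolist() for k in c if k!="image"})
    np.savez(f"{n}0.npz",**c)
    ims.append(im)
s=robot.read_state();print(s["position"],s["eef_rot"],s["time_s"])
for n,i in zip("st",ims[:2]): cv2.imwrite(f"pics/{n}0b.png",cv2.resize(i,(800,600),interpolation=cv2.INTER_CUBIC))
E
```

```text
pics
scene {'fx': 435.4623, 'fy': 435.4623, 'cx': 251.9004, 'cy': 192.555, 'xyz': [0.0299, -0.9182, 0.7597], 'attitude': [0.4991, -0.1143, -0.1889, 0.8379]}
top {'fx': 383.5966, 'fy': 383.5966, 'cx': 249.2312, 'cy': 187.6722, 'xyz': [0.3181, 0.0685, 1.2227], 'attitude': [0.0578, -0.0624, -0.7022, 0.7068]}
wrist {'fx': 308.4319, 'fy': 308.4319, 'cx': 256.2159, 'cy': 190.3521, 'xyz': [0.1362, 0.5629, 0.3732], 'attitude': [-0.1223, -0.0839, 0.5601, 0.815]}
[0.20595116 0.53640177 0.23058978] [ 1.82366389e-01  9.83230410e-01 -6.26729706e-04 -2.60950631e-04] 0.15
```

View pics/s0b.png

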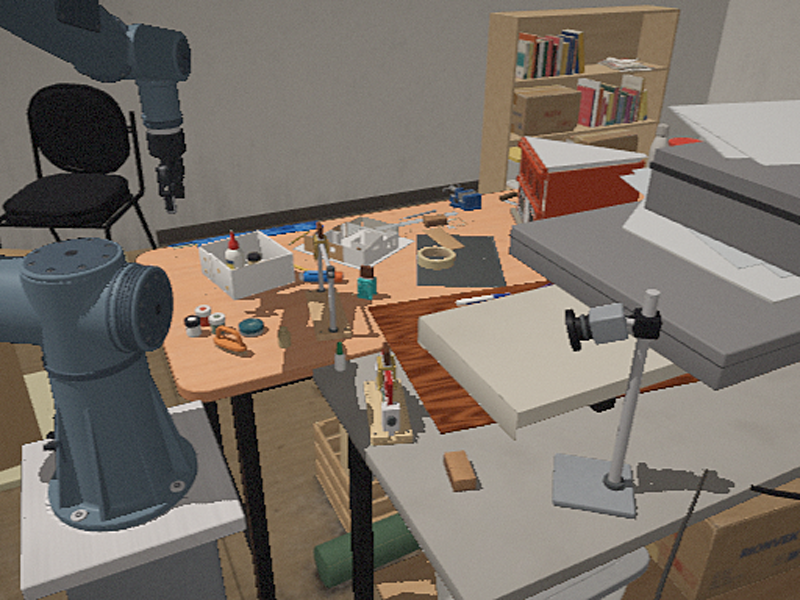

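View pics/t0b.png

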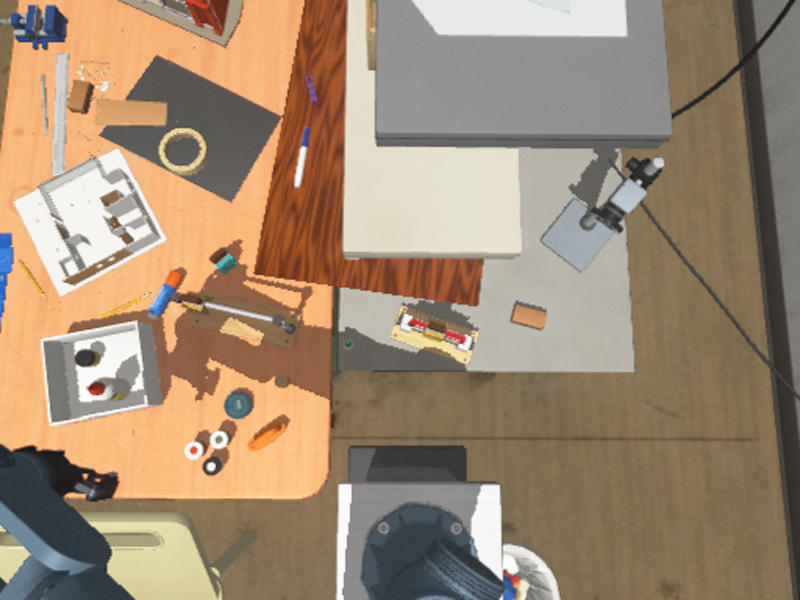

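Scene view (800x600): jig with shopfront at (388,400), glue bottle (340,356), rail posts (332,300)/(320,258), camera head (600,325). Top view: jig (435,330), rail bar (185,300)–(290,325) with the spare near its left end, camera (610,205), lens (588,222). Saddle-like candidates: brass/dark at top (437,325) on the shopfront, (188,300) the spare on the rail, turquoise (223,260). The one on the shopfront fits; confirming it in an enlarged crop.

```bash
cat > h.py <<'E'
import numpy as np,cv2
from scipy.spatial.transform import Rotation as R
def ray(c,u,v):
    d=np.array([(u-c["cx"])/c["fx"],-(v-c["cy"])/c["fy"],-1.]); d=R.from_quat(c["attitude"]).apply(d)
    return np.array(c["xyz"]),d/np.linalg.norm(d)
def plane(c,u,v,z):
    o,d=ray(c,u,v); return o+d*(z-o[2])/d[2]
def tri(*obs):
    A=np.zeros((3,3));b=np.zeros(3);L=[]
    for c,u,v in obs:
        o,d=ray(c,u,v);P=np.eye(3)-np.outer(d,d);A+=P;b+=P@o;L.append((o,P))
    p=np.linalg.solve(A,b); return p,[float(np.linalg.norm(P@(p-o))) for o,P in L]
def proj(c,p):
    q=R.from_quat(c["attitude"]).inv().apply(np.array(p)-c["xyz"])
    return c["cx"]-c["fx"]*q[0]/q[2], c["cy"]+c["fy"]*q[1]/q[2]
E
python3 - <<'E'
import cv2,numpy as np
t=cv2.imread("pics/top0.png");s=cv2.imread("pics/scene0.png")
def cr(i,x,y,w,h,k): return cv2.resize(i[y:y+h,x:x+w],None,fx=k,fy=k,interpolation=cv2.INTER_CUBIC)
# tiles
A=cr(t,100,170,100,60,4)    # rail top
B=cr(t,245,185,60,60,5)     # jig top
D=cr(t,340,90,100,100,3)    # cam top
E=cr(s,190,140,60,80,4)    # rail scene
F=cr(s,205,210,70,75,4)    # jig scene
G=cr(s,345,180,90,150,2)
out=np.zeros((600,800,3),np.uint8)
def put(i,x,y): out[y:y+i.shape[0],x:x+i.shape[1]]=i[:600-y,:800-x]
put(A,0,0);put(B,400,0);put(D,0,300);put(E,300,300-60+40);put(F,545,300);put(G,700,0)
cv2.imwrite("pics/c1.png",out)
E
```

```text
(no output)
```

View pics/c1.png

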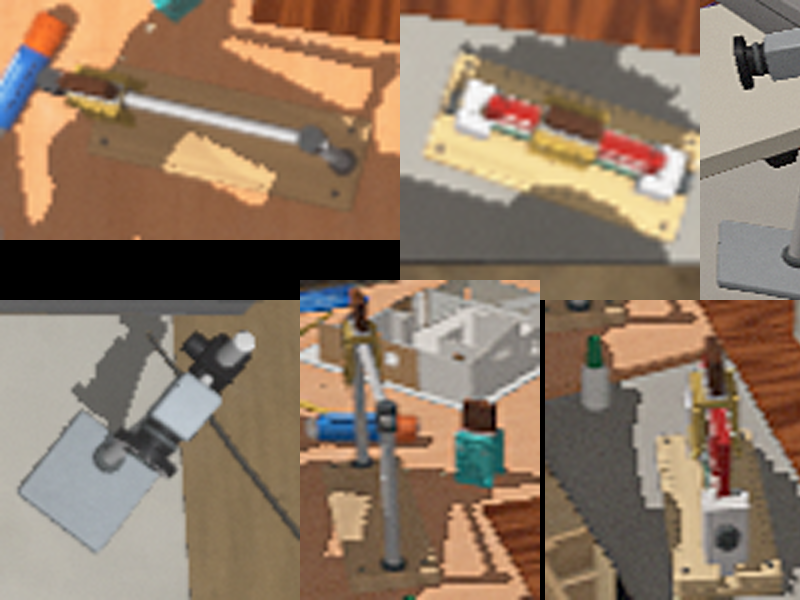

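Crops: (top right) the shopfront's saddle, dark handle at (575,120) astride the red parapet; rail bar (125,98)–(300,136) with spare at (95,88); turquoise look-alike at (480,440) on the bench; lens ring at (145,452) in the top and (743,62) in the scene tile. The brass one on the parapet is the one meant. Computing positions.

Run:
```python
from h import *
t=dict(np.load("top0.npz"));s=dict(np.load("scene0.npz"))
A=lambda X,Y:(t,100+X/4,170+Y/4)
B=lambda X,Y:(t,245+(X-400)/5,185+Y/5)
D=lambda X,Y:(t,340+X/3,90+(Y-300)/3)
E=lambda X,Y:(s,190+(X-300)/4,140+(Y-280)/4)
F=lambda X,Y:(s,205+(X-545)/4,210+(Y-300)/4)
G=lambda X,Y:(s,345+(X-700)/2,180+Y/2)
def show(n,r): print(n,np.round(r[0],4),np.round(r[1],4))
show("railcap near",tri(A(313,137),E(387,408)))
show("spare handle top",tri(A(93,87),E(359,297)))
show("saddle handle top",tri(B(575,119),F(714,340)))
show("lens ring",tri(D(145,452),G(743,62)))
show("column top",tri(D(245,340),(s,651/800*512,294/600*384)))
show("bottle cap",tri((t,348*.64,344*.64),F(594,338)))
for n,f,pts,z in [("bar",A,[(125,98),(300,136)],.16),("railfoot",A,[(88,150),(348,210),(370,122)],.012),
  ("bed",B,[(455,52),(430,155),(668,238),(695,140)],.018),("red top",B,[(487,103),(663,163)],.104),
  ("camfoot",D,[(85,412),(20,490),(97,552)],.008),("colbase",D,[(105,460)],.01)]:
    for p in pts: print(n,np.round(plane(*f(*p),z),4))
print("brassweight/other",np.round(plane(t,282*.64,381*.64,.03),3),"sand",np.round(plane(t,529*.64,315*.64,.023),3),"near paper edge",np.round(plane(t,400*.64,258*.64,.06),3),np.round(plane(t,520*.64,258*.64,.06),3), "box edge", np.round(plane(t,447*.64,140*.64,.2),3))
# box corner tri
show("box corner",tri((t,520*.64,257*.64),(s,516*.64,425*.64)))
show("box corner top",tri((t,520*.64,254*.64),(s,519*.64,402*.64)))
show("grey box",tri((t,376*.64,140*.64),(s,511*.64,232*.64)))
```

```text
railcap near [0.4526 0.2595 0.1601] [0.0003 0.0003]
spare handle top [0.4821 0.4023 0.1968] [0.0014 0.0014]
saddle handle top [ 0.4438 -0.0255  0.1445] [0.0005 0.0005]
lens ring [ 0.6055 -0.2932  0.2759] [0.0002 0.0002]
column top [ 0.6776 -0.352   0.3446] [0.0017 0.0017]
bottle cap [0.4192 0.1407 0.0587] [0.0018 0.0018]
bar [0.4789 0.3919 0.16  ]
bar [0.453  0.2687 0.16  ]
railfoot [0.4595 0.4637 0.012 ]
railfoot [0.4134 0.2565 0.012 ]
railfoot [0.4834 0.2414 0.012 ]
bed [0.5003 0.0396 0.018 ]
bed [0.4347 0.0551 0.018 ]
bed [ 0.3836 -0.094   0.018 ]
bed [ 0.4452 -0.112   0.018 ]
red top [0.4572 0.0227 0.104 ]
red top [ 0.4225 -0.0802  0.104 ]
camfoot [ 0.7322 -0.3319  0.008 ]
camfoot [ 0.643  -0.2567  0.008 ]
camfoot [ 0.5746 -0.3375  0.008 ]
colbase [ 0.677  -0.3506  0.01  ]
brassweight/other [0.346 0.272 0.03 ] sand [ 0.482 -0.221  0.023] near paper edge [0.589 0.041 0.06 ] [ 0.591 -0.198  0.06 ] box edge [ 0.776 -0.04   0.2  ]
box corner [ 0.5972 -0.202   0.0453] [0.0008 0.0008]
box corner top [ 0.598  -0.1951  0.0859] [0.0055 0.0055]
grey box [0.757  0.0854 0.2508] [0.0046 0.0046]
```

Measurements agree with the given sizes (rail top 0.160, spare 0.197, lens 0.276). Rolling the tool to line up with the jig (rail at 77.9°, jig at 71.3°).

>>> {"api": "move_arm", "payload": {"slide": [[0, 0, -0.5], [0, 0, -0.5], [0, 0, -0.5], [0, 0, 0], [0, 0, 0], [0, 0, 0], [0, 0, 0], [0, 0, 0], [0, 0, 0], [0, 0, 0], [0, 0, 0], [0, 0, 0]], "roll": [1, 1, 1, 1, 1, 1, 1, 1, 1, 1, 1, 1], "fingers": [0, 0, 0, 0, 0, 0, 0, 0, 0, 0, 0, 0], "force": 40}}

```text
time_s: 1.15
position: [0.2061, 0.5366, 0.2909]
eef_rot: [0.707, 0.707, -0.0, 0.0]
ft_force: [-0.3, -0.6, 0.5]
grip_width: 0.0855
grip_force: 0.0
```

>>> {"api": "move_arm", "payload": {"slide": [[0, 0, 0], [0, 0, 0], [0, 0, 0], [0, 0, 0]], "roll": [1, 1, 1, 0.3], "fingers": [0, 0, 0, 0]}}

```text
time_s: 1.48
position: [0.2061, 0.5366, 0.2908]
eef_rot: [0.814, 0.581, -0.0, 0.0]
ft_force: [0.1, -0.1, -0.2]
grip_width: 0.0852
grip_force: 0.0
```

>>> {"api": "move_arm", "payload": {"slide": [[-0.7, 0.62, 0], [-0.7, 0.62, 0], [-0.7, 0.62, 0], [-0.7, 0.62, 0], [-0.7, 0.62, 0], [-0.7, 0.62, 0], [-0.7, 0.62, 0], [-0.7, 0.62, 0], [-0.7, 0.62, 0], [-0.7, 0.62, 0], [-0.7, 0.62, 0], [-0.7, 0.62, 0]], "roll": [0, 0, 0, 0, 0, 0, 0, 0, 0, 0, 0, 0], "fingers": [0, 0, 0, 0, 0, 0, 0, 0, 0, 0, 0, 0]}}

```text
time_s: 2.48
position: [0.3806, 0.1214, 0.2913]
eef_rot: [0.812, 0.583, 0.0, 0.0]
ft_force: [0.6, -0.1, -0.5]
grip_width: 0.0857
grip_force: 0.0
```

>>> {"api": "move_arm", "payload": {"slide": [[-0.7, 0.6, 0], [-0.7, 0.6, 0], [-0.7, 0.6, 0], [-0.7, 0.6, 0], [-0.17, 0.27, 0], [0, 0, 0.5], [0, 0, 0]], "roll": [0, 0, 0, 0, 0, 0, 0], "fingers": [0, 0, 0, 0, 0, 0, 0]}}

```text
time_s: 3.07
position: [0.4423, -0.0238, 0.2682]
eef_rot: [0.813, 0.582, -0.001, -0.002]
ft_force: [-1.4, 0.9, -0.6]
grip_width: 0.0856
grip_force: 0.0
```

Run:
```python
from plant import robot,cams
import cv2,numpy as np
c=cams.capture("wrist");np.savez("w1.npz",**c);s=robot.read_state();print(s["position"],s["q"],c["xyz"])
cv2.imwrite("pics/w1.png",cv2.resize(c["image"][:,:,::-1],(800,600),interpolation=cv2.INTER_CUBIC))
```

```text
[ 0.44230081 -0.02317099  0.26942701] [-3.21728381e-01 -1.57225952e-01  1.87086420e+00  2.41884442e-04
  1.43279080e+00  5.08133512e-03] [0.46693845 0.04624591 0.4109331 ]
```

View pics/w1.png

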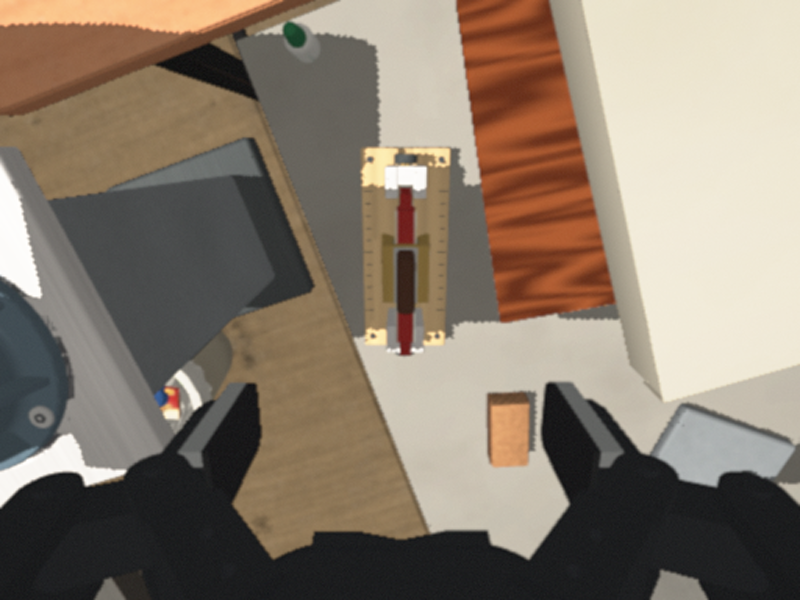

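Wrist view: handle at (405,250)–(405,312), jig upright in the picture, so the yaw is right; bottle (295,40), sanding block (508,430) clear.

Run:
```python
from h import *
w=dict(np.load("w1.npz"));t=dict(np.load("top0.npz"));s=dict(np.load("scene0.npz"))
k=.64
for p in [(405,250),(405,312),(396,280),(414,280),(405,190),(405,352)]: print(p,np.round(plane(w,p[0]*k,p[1]*k,.141 if 240<p[1]<320 else .104),4))
# centre of handle top: top view tile, scene tile, wrist
print(tri((t,245+175/5,185+119/5),(s,205+169/4,210+40/4),(w,405*k,283*k)))
print("jigcorners",[np.round(plane(w,u*k,v*k,.018),4).tolist() for u,v in [(362,148),(450,148),(444,344),(366,342)]])
```

```text
(405, 250) [ 0.4508 -0.0054  0.141 ]
(405, 312) [ 0.439  -0.0406  0.141 ]
(396, 280) [ 0.4403 -0.0204  0.141 ]
(414, 280) [ 0.4502 -0.0238  0.141 ]
(405, 190) [0.4608 0.0235 0.104 ]
(405, 352) [ 0.4258 -0.0801  0.104 ]
(array([ 0.44437721, -0.02436352,  0.1433365 ]), [0.0014194010813126977, 0.0005672340846509416, 0.0012172060573462456])
jigcorners [[0.4376, 0.0583, 0.018], [0.5024, 0.0362, 0.018], [0.4492, -0.1193, 0.018], [0.3849, -0.0955, 0.018]]
```

>>> {"api": "move_arm", "payload": {"slide": [[0, 0.06, 0.9], [0, 0, 0.9], [0, 0, 0.9], [0, 0, 0.7], [0, 0, 0.4], [0, 0, 0], [0, 0, 0], [0, 0, 0], [0, 0, 0], [0, 0, 0], [0, 0, 0], [0, 0, 0]], "roll": [0, 0, 0, 0, 0, 0, 0, 0, 0, 0, 0, 0], "fingers": [0, 0, 0, 0, 0, 0, 1, 1, 1, 1, 1, 1], "force": 40}}

```text
time_s: 4.12
position: [0.4464, -0.0245, 0.1201]
eef_rot: [0.812, 0.583, 0.0, 0.001]
ft_force: [-1.3, 0.0, 0.7]
grip_width: 0.0126
grip_force: 0.3
```

>>> {"api": "move_arm", "payload": {"slide": [[0, 0, 0], [0, 0, 0], [0, 0, 0], [0, 0, 0]], "roll": [0, 0, 0, 0], "fingers": [1, 1, 1, 1]}}

```text
time_s: 4.45
position: [0.4466, -0.0246, 0.1201]
eef_rot: [0.813, 0.583, 0.0, 0.001]
ft_force: [0.7, 0.5, 5.7]
grip_width: 0.0103
grip_force: 40.7
```

>>> {"api": "move_arm", "payload": {"slide": [[0, 0, -0.3], [0, 0, -0.6], [0, 0, -0.6], [0, 0, -0.6], [0, 0, -0.6], [0, 0, -0.5], [0, 0, 0], [0, 0, 0]], "roll": [0, 0, 0, 0, 0, 0, 0, 0], "fingers": [1, 1, 1, 1, 1, 1, 1, 1], "force": 50}}

```text
time_s: 5.12
position: [0.4462, -0.0245, 0.2475]
eef_rot: [0.812, 0.583, 0.0, 0.001]
ft_force: [-0.5, 0.5, -2.1]
grip_width: 0.0095
grip_force: 50.4
```

Run:
```python
from plant import robot,cams
from h import *
s=robot.read_state();p=s["position"];M=R.from_quat(s["eef_rot"]).as_matrix()
print(p,s["grip_width"],s["grip_force"],s["ft_force"])
M2=(R.from_matrix(M)*R.from_euler("z",-0.115)).as_matrix();print("yaw after roll",np.degrees(np.arctan2(M2[1,0],M2[0,0])))
d=np.array([.4658,.3276,.25])-p; print("tool shift",M2.T@d)
c=cams.capture("wrist");np.savez("w2.npz",**c)
cv2.imwrite("pics/w2.png",cv2.resize(c["image"][:,:,::-1],(800,600),interpolation=cv2.INTER_CUBIC))
```

```text
[ 0.44622693 -0.02450443  0.24747724] 0.009538860617898862 50.434940457344055 [-0.50901489  0.52205199 -2.08212083]
yaw after roll 77.90718243113929
tool shift [ 0.348391   -0.05462164 -0.00268039]
```

View pics/w2.png

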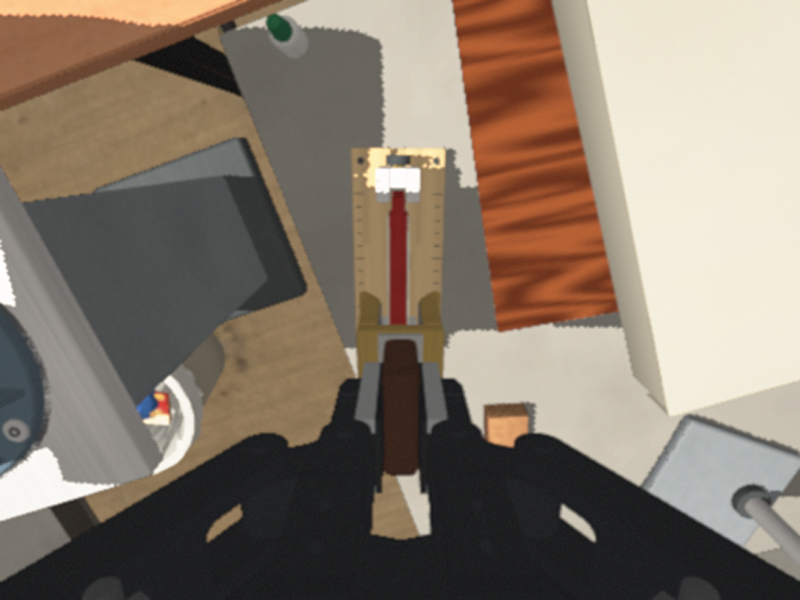

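Saddle held straight in the pads at (400,400). Carrying to the rail.

>>> {"api": "move_arm", "payload": {"slide": [[0, 0, -0.2], [0, 0, 0], [0.5, -0.09, 0], [0.8, -0.14, 0], [0.8, -0.14, 0], [0.8, -0.14, 0], [0.8, -0.14, 0], [0.8, -0.14, 0], [0.8, -0.14, 0], [0.8, -0.14, 0], [0.8, -0.14, 0], [0.5, -0.09, 0]], "roll": [-1, -0.15, 0, 0, 0, 0, 0, 0, 0, 0, 0, 0], "fingers": [1, 1, 1, 1, 1, 1, 1, 1, 1, 1, 1, 1]}}

```text
time_s: 6.17
position: [0.4559, 0.2785, 0.2531]
eef_rot: [0.778, 0.629, -0.001, -0.001]
ft_force: [0.4, -0.1, -2.3]
grip_width: 0.01
grip_force: 50.4
```

>>> {"api": "move_arm", "payload": {"slide": [[0.7, -0.1, 0], [0.5, -0.05, 0], [0, 0, 0], [0, 0, 0]], "roll": [0, 0, 0, 0], "fingers": [1, 1, 1, 1]}}

```text
time_s: 6.5
position: [0.4602, 0.3246, 0.253]
eef_rot: [0.777, 0.629, -0.002, -0.0]
ft_force: [0.1, -1.2, -1.6]
grip_width: 0.0095
grip_force: 50.5
```

Run:
```python
from plant import robot,cams
from h import *
s=robot.read_state();p=s["position"];M=R.from_quat(s["eef_rot"]).as_matrix()
print(p,s["eef_rot"],s["grip_width"],s["grip_force"],s["q"])
c=cams.capture("wrist");np.savez("w3.npz",**c)
print("shift",M.T@(np.array([.4658,.3276,.25])-p))
print("expected bar px",[np.round(np.array(proj(c,q))/.64) for q in [[.4526,.2595,.16],[.4658,.3276,.16],[.471,.352,.16],[.483,.41,.16]]])
cv2.imwrite("pics/w3.png",cv2.resize(c["image"][:,:,::-1],(800,600),interpolation=cv2.INTER_CUBIC))
```

```text
[0.46022413 0.32456726 0.2529871 ] [ 7.77457480e-01  6.28933040e-01 -1.72262669e-03 -3.62041240e-04] 0.009467683206379985 50.47184944152832 [ 4.03640962e-01  1.38954898e-01  1.61033809e+00 -2.47867690e-04
  1.39581172e+00  6.14118200e-01]
shift [0.00413716 0.0048275  0.00296475]
expected bar px [array([412., 414.]), array([410., 294.]), array([410., 245.]), array([410., 118.])]
```

View pics/w3.png

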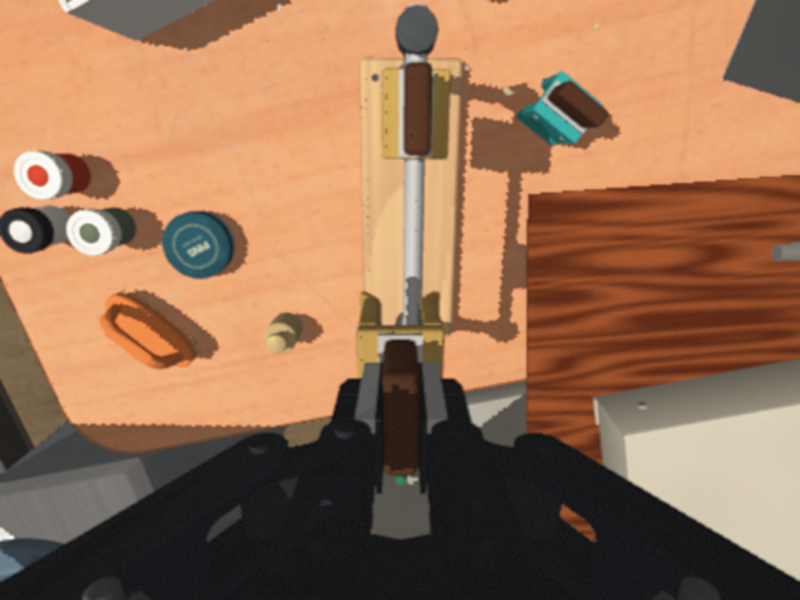

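Bar runs from (415,170) to (411,310), slightly right of my expected (410); spare handle at (418,108), held saddle at (400,400).

Run:
```python
from plant import robot
from h import *
c=dict(np.load("w3.npz"));im=c["image"];s=robot.read_state();p=s["position"];M=R.from_quat(s["eef_rot"]).as_matrix()
P=[]
for v in range(108,172,4): # bar: grey low-saturation run near col 264
    r=im[v].astype(int); sat=r.max(1)-r.min(1); k=[u for u in range(250,280) if sat[u]<25 and r[u].mean()>90]
    if len(k)>4: u=(k[0]+k[-1])/2; P.append(plane(c,u,v,.155)); 
P=np.array(P);d=(P-p)@M;print(np.round(d[:,:2]*1000,1))
k=np.polyfit(d[:,0],d[:,1],1);print("lateral at x=0, .004:",np.polyval(k,[0,.004]),"yaw err",k[0])
# handle held centre
print("handle ends",[np.round((plane(c,u*.64,v*.64,p[2]+.021)-p)@M*1000,1) for u,v in [(401,343),(401,470)]])
```

```text
[[66.5  6. ]
 [63.6  6.1]
 [60.7  6.1]
 [57.7  6.1]
 [54.7  6.1]
 [51.7  6.2]
 [48.6  6.2]
 [45.6  6.2]
 [42.5  5.9]
 [39.4  5.9]
 [36.3  5.9]
 [33.1  5.9]
 [29.9  6. ]
 [26.7  6. ]
 [23.5  6. ]
 [20.2  6.1]]
lateral at x=0, .004: [0.0059046 0.0059177] yaw err 0.003274778085732808
handle ends [array([ 25.1,  -0.1, -21.1]), array([-15.4,  -0. , -21. ])]
```

>>> {"api": "move_arm", "payload": {"slide": [[0.1, 0.15, 0], [0, 0, 0], [0, 0, 0.4], [0, 0, 0.4], [0, 0, 0.4], [0, 0, 0.3], [0, 0, 0.2], [0, 0, 0], [0, 0, 0]], "roll": [0, 0, 0, 0, 0, 0, 0, 0, 0], "fingers": [1, 1, 1, 1, 1, 1, 1, 1, 1]}}

```text
time_s: 7.3
position: [0.4681, 0.3265, 0.1873]
eef_rot: [0.778, 0.628, -0.0, -0.0]
ft_force: [0.0, 0.1, -2.7]
grip_width: 0.01
grip_force: 50.4
```

>>> {"api": "move_arm", "payload": {"slide": [[0, 0, 0.1], [0, 0, 0], [0, 0, 0]], "roll": [0, 0, 0], "fingers": [1, 1, 1]}}

```text
time_s: 7.55
position: [0.4682, 0.327, 0.1838]
eef_rot: [0.778, 0.629, 0.0, 0.0]
ft_force: [0.5, -0.9, -2.5]
grip_width: 0.0099
grip_force: 50.4
```

>>> {"api": "move_arm", "payload": {"slide": [[0, 0, 0.1], [0, 0, 0.05], [0, 0, 0], [0, 0, 0]], "roll": [0, 0, 0, 0], "fingers": [1, 1, 1, 1]}}

```text
time_s: 7.88
position: [0.4678, 0.3268, 0.177]
eef_rot: [0.778, 0.629, -0.0, -0.0]
ft_force: [-0.7, 0.7, -1.4]
grip_width: 0.0098
grip_force: 50.4
```

Run:
```python
from plant import robot,cams
from h import *
s=robot.read_state();print(s["position"],s["ft_force"])
o=np.zeros((600,800,3),np.uint8)
for i,n in enumerate(["top","scene","wrist"]):
    c=cams.capture(n);im=c["image"][:,:,::-1]
    u,v=map(int,proj(c,[.468,.327,.16])); 
    if n=="wrist": cv2.imwrite("/tmp/w.png",im); o[300:,:]=cv2.resize(im,(800,600))[200:500]; continue
    x=max(u-50,0);y=max(v-37,0);o[:300,i*400:i*400+400]=cv2.resize(im[y:y+75,x:x+100],(400,300),interpolation=cv2.INTER_CUBIC)
cv2.imwrite("pics/c2.png",o)
```

```text
[0.46778229 0.32679477 0.17704612] [-0.68318644  0.69666871 -1.36828047]
```

View pics/c2.png

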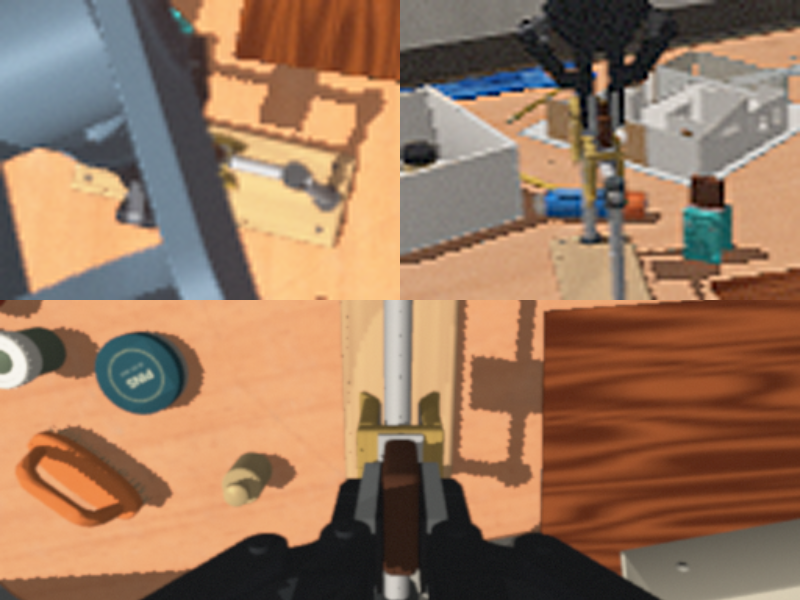

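Bar at (398,360) centred between the legs; saddle is astride. Lower 1.5 mm, let go, rise.

>>> {"api": "move_arm", "payload": {"slide": [[0, 0, 0.04], [0, 0, 0], [0, 0, 0], [0, 0, 0], [0, 0, 0], [0, 0, 0], [0, 0, 0], [0, 0, -0.3], [0, 0, -0.6], [0, 0, -0.8], [0, 0, -0.8], [0, 0, 0]], "roll": [0, 0, 0, 0, 0, 0, 0, 0, 0, 0, 0, 0], "fingers": [1, 1, 0.7, 0.6, 0.4, 0.2, 0, 0, 0, 0, 0, 0]}}

```text
time_s: 9.03
position: [0.4711, 0.3283, 0.2844]
eef_rot: [0.778, 0.629, 0.006, 0.002]
ft_force: [-0.1, -0.3, 1.3]
grip_width: 0.0852
grip_force: 0.0
```

Run:
```python
from plant import robot,cams
from h import *
s=robot.read_state();p=s["position"];print(p,s["grip_width"],s["q"])
M=(R.from_quat(s["eef_rot"])*R.from_euler("z",.115)).as_matrix();print("shift",M.T@(np.array([.4447,-.0238,.25])-p))
c=cams.capture("wrist");np.savez("w4.npz",**c)
o=np.zeros((500,800,3),np.uint8);o[:,:400]=cv2.resize(c["image"][100:384,140:368,::-1],(400,500))
c=cams.capture("scene");u,v=map(int,proj(c,[.468,.327,.16]));o[:400,400:]=cv2.resize(c["image"][v-40:v+40,u-40:u+40,::-1],(400,400),interpolation=cv2.INTER_CUBIC)
cv2.imwrite("pics/c3.png",o)
```

```text
[0.47113045 0.32827302 0.28441752] 0.08518097107128741 [4.01940885e-01 1.30162541e-01 1.55688790e+00 6.54190825e-06
 1.44193922e+00 6.12755045e-01]
shift [-0.34229053  0.08733782  0.03237041]
```

View pics/c3.png

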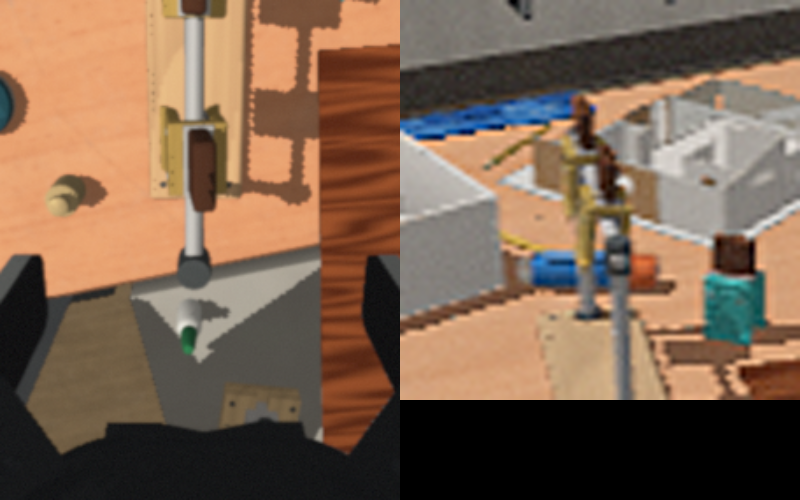

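Both saddles hang on the bar (ours at (600,165) in the scene crop, slightly behind it the spare at (580,110)). Back to the shopfront.

>>> {"api": "move_arm", "payload": {"slide": [[0, 0, 0], [0, 0, 0], [-0.87, 0.22, 0], [-0.87, 0.22, 0], [-0.87, 0.22, 0], [-0.87, 0.22, 0], [-0.87, 0.22, 0], [-0.87, 0.22, 0], [-0.87, 0.22, 0], [-0.87, 0.22, 0], [-0.87, 0.22, 0], [-0.87, 0.22, 0]], "roll": [1, 0.15, 0, 0, 0, 0, 0, 0, 0, 0, 0, 0], "fingers": [0, 0, 0, 0, 0, 0, 0, 0, 0, 0, 0, 0]}}

```text
time_s: 10.13
position: [0.4388, -0.0324, 0.2749]
eef_rot: [0.812, 0.584, -0.0, -0.001]
ft_force: [0.9, -0.1, -0.5]
grip_width: 0.0854
grip_force: 0.0
```

>>> {"api": "move_arm", "payload": {"slide": [[0, 0, 0.5], [0, 0, 0.5], [0, 0, 0], [0, 0, 0]], "roll": [0, 0, 0, 0], "fingers": [0, 0, 0, 0]}}

```text
time_s: 10.47
position: [0.4386, -0.0307, 0.2344]
eef_rot: [0.812, 0.583, -0.001, -0.002]
ft_force: [0.2, -0.5, 0.0]
grip_width: 0.0857
grip_force: 0.0
```

Run:
```python
from plant import robot,cams
from h import *
s=robot.read_state();p=s["position"];M=R.from_quat(s["eef_rot"]).as_matrix();print(p,s["eef_rot"])
print("shift",M.T@(np.array([.4445,-.029,.072])-p))
c=cams.capture("wrist");im=c["image"].astype(int)
m=((im[...,0]>im[...,1]*2)&(im[...,0]>im[...,2]*2)&(im[...,0]>70)).astype(np.uint8)
m[:, :200]=0;m[:,300:]=0
n,l,st,ce=cv2.connectedComponentsWithStats(m);k=1+np.argmax(st[1:,4]);print(st[k],ce[k])
ys,xs=np.where(l==k)
for v in (ys.min()+12,(ys.min()+ys.max())//2,ys.max()-6):
    q=xs[ys==v];print(v,q.min(),q.max(),np.round((plane(c,(q.min()+q.max())/2,v,.104)-p)@M*1000,1),np.round((plane(c,q.min(),v,.104)-p)@M*1000,1)[1],np.round((plane(c,q.max(),v,.104)-p)@M*1000,1)[1])
print([np.round((plane(c,256,v,.104)-p)@M*1000,1)[0] for v in (ys.min(),ys.max())])
```

```text
[ 0.43864376 -0.03074565  0.23438175] [ 0.81225216  0.58330295 -0.00114404 -0.00166829]
shift [0.00351104 0.00564828 0.16236054]
[ 256  116   11  117 1091] [260.38496792 173.24197984]
128 256 265 [ 47.8   4.  130.4] 0.0 7.9
174 256 265 [  6.6   4.1 130.4] 0.0 8.2
226 257 263 [-44.7   3.9 130.4] 1.0 6.7
[np.float64(58.0), np.float64(-51.0)]
```

>>> {"api": "move_arm", "payload": {"slide": [[0.08, 0.13, 0], [0, 0, 0.8], [0, 0, 0.8], [0, 0, 0.8], [0, 0, 0.8], [0, 0, 0.5], [0, 0, 0.3], [0, 0, 0], [0, 0, 0], [0, 0, 0], [0, 0, 0], [0, 0, 0]], "roll": [0, 0, 0, 0, 0, 0, 0, 0, 0, 0, 0, 0], "fingers": [0, 0, 0, 0, 0, 0, 0, 0, 1, 1, 1, 1], "force": 60}}

```text
time_s: 11.52
position: [0.447, -0.0299, 0.0771]
eef_rot: [0.812, 0.583, 0.001, 0.001]
ft_force: [-0.5, 0.5, -0.6]
grip_width: 0.0386
grip_force: 0.0
```

>>> {"api": "move_arm", "payload": {"slide": [[0, 0, 0], [0, 0, 0], [0, 0, 0], [0, 0, 0], [0, 0, 0]], "roll": [0, 0, 0, 0, 0], "fingers": [1, 1, 1, 1, 1]}}

```text
time_s: 11.93
position: [0.4446, -0.0292, 0.0764]
eef_rot: [0.812, 0.583, -0.001, -0.001]
ft_force: [-7.8, 2.0, 13.8]
grip_width: 0.0114
grip_force: 58.7
```

>>> {"api": "move_arm", "payload": {"slide": [[0, 0, -0.2], [0, 0, -0.4], [0, 0, -0.5], [0, 0, -0.6], [0, 0, -0.6], [0, 0, -0.6], [0, 0, -0.6], [0, 0, -0.6], [0, 0, -0.6], [0, 0, -0.3], [0, 0, 0], [0, 0, 0]], "roll": [0, 0, 0, 0, 0, 0, 0, 0, 0, 0, 0, 0], "fingers": [1, 1, 1, 1, 1, 1, 1, 1, 1, 1, 1, 1]}}

```text
time_s: 12.93
position: [0.4461, -0.0298, 0.2762]
eef_rot: [0.812, 0.583, 0.001, 0.001]
ft_force: [-0.9, -1.0, -1.5]
grip_width: 0.0112
grip_force: 58.9
```

Run:
```python
from plant import robot,cams
from h import *
s=robot.read_state();p=s["position"];print(p,s["eef_rot"],s["grip_width"],s["grip_force"],s["ft_force"],s["q"])
o=np.zeros((600,800,3),np.uint8)
for i,n in enumerate(["scene","top"]):
    c=cams.capture(n);u,v=map(int,proj(c,[p[0],p[1],p[2]-.02]))
    o[:400,i*400:i*400+400]=cv2.resize(c["image"][v-45:v+45,u-45:u+45,::-1],(400,400),interpolation=cv2.INTER_CUBIC)
    if i==0:
        u,v=map(int,proj(c,[.468,.327,.16]));o[400:,:200]=cv2.resize(c["image"][v-25:v+25,u-25:u+25,::-1],(200,200),interpolation=cv2.INTER_CUBIC)
cv2.imwrite("pics/c4.png",o)
```

```text
[ 0.4461055  -0.0297657   0.27621718] [8.12486166e-01 5.82979662e-01 5.80457584e-04 7.78737741e-04] 0.011170646722079616 58.87863278388977 [-0.90679508 -0.98563033 -1.47611354] [-3.33286250e-01 -1.56998593e-01  1.85703098e+00  4.98036486e-05
  1.43961835e+00 -7.27951183e-03]
```

View pics/c4.png

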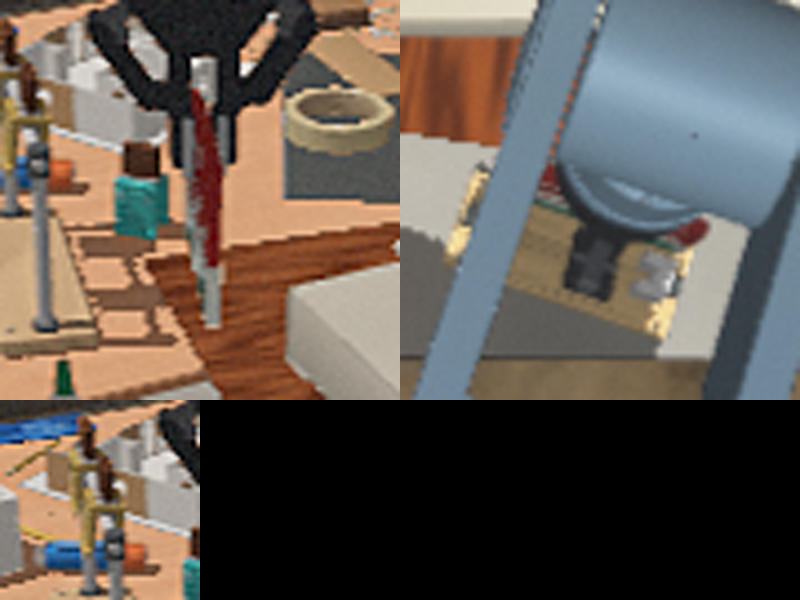

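Scene crop: shopfront hangs upright, clear of the jig; saddle still hangs astride the bar. Now up high, turn to the camera yaw.

>>> {"api": "move_arm", "payload": {"slide": [[0, 0, -0.5], [0, 0, -0.9], [0, 0, -0.9], [0, 0, -0.9], [0, 0, -0.9], [0, 0, -0.9], [0, 0, -0.5], [0, 0, 0], [0, 0, 0], [0, 0, 0], [0, 0, 0], [0, 0, 0]], "roll": [0, 0, 0, 0, 0, 0, 0, 1, 1, 1, 0.7, 0], "fingers": [1, 1, 1, 1, 1, 1, 1, 1, 1, 1, 1, 1]}}

```text
time_s: 14.03
position: [0.4458, -0.0297, 0.494]
eef_rot: [0.906, 0.422, -0.001, -0.001]
ft_force: [0.3, -0.6, -1.2]
grip_width: 0.0107
grip_force: 58.8
```

>>> {"api": "move_arm", "payload": {"slide": [[-0.5, 0.4, 0], [-0.7, 0.6, 0], [-0.7, 0.6, 0], [-0.7, 0.6, 0], [-0.7, 0.6, 0], [-0.4, 0.3, 0], [0, 0, 0], [0, 0, 0]], "roll": [0, 0, 0, 0, 0, 0, 0, 0], "fingers": [1, 1, 1, 1, 1, 1, 1, 1]}}

```text
time_s: 14.7
position: [0.4458, -0.2237, 0.494]
eef_rot: [0.906, 0.423, -0.001, -0.002]
ft_force: [1.1, 0.8, -0.5]
grip_width: 0.011
grip_force: 59.0
```

```bash
cat > st.py <<'E'
from plant import robot,cams
from h import *
s=robot.read_state();p=s["position"];M=R.from_quat(s["eef_rot"]).as_matrix()
a=np.radians(-40.1);h=np.array([-np.cos(a),-np.sin(a),0]);k=np.radians(20);z=np.array([0,0,1.])
X=np.cos(k)*h-np.sin(k)*z;Z=np.sin(k)*h+np.cos(k)*z
V=np.array([.6055,-.2932,.2755])+.15*X
tool=np.column_stack([np.cross(-X,-Z),-X,-Z]) # tool y=-X(panel), z=-Z
assert abs(np.linalg.det(tool)-1)<1e-6
D=R.from_matrix(M.T@tool).as_rotvec()
ctr=p+M[:,2]*.0204
print("pos",np.round(p,4),"q",np.round(s["q"],3),"toolz",np.round(M[:,2],3),"want",np.round(-Z,3))
print("rot err tool axes(rad)",np.round(D,3),"shift to view in units",np.round(M.T@(V-ctr)/.04,2),"V",np.round(V,4),"grip",round(s["grip_width"],4),round(s["grip_force"],1),"t",s["time_s"])
E
python3 st.py
python3 - <<'E'
from plant import robot,cams
from h import *
s=robot.read_state();p=s["position"];c=cams.capture("scene");u,v=map(int,proj(c,p-[0,0,.02]))
cv2.imwrite("pics/c5.png",cv2.resize(c["image"][max(v-50,0):v+50,u-50:u+50,::-1],None,fx=5,fy=5,interpolation=cv2.INTER_CUBIC))
E
```

```text
pos [ 0.4458 -0.2237  0.494 ] q [-0.704 -0.073  1.359  0.     1.859 -0.007] toolz [-0.002  0.002 -1.   ] want [ 0.262 -0.22  -0.94 ]
rot err tool axes(rad) [-0.352 -0.001  0.003] shift to view in units [1.24 0.68 6.23] V [ 0.4977 -0.2024  0.2242] grip 0.011 59.0 t 14.7
```

View pics/c5.png

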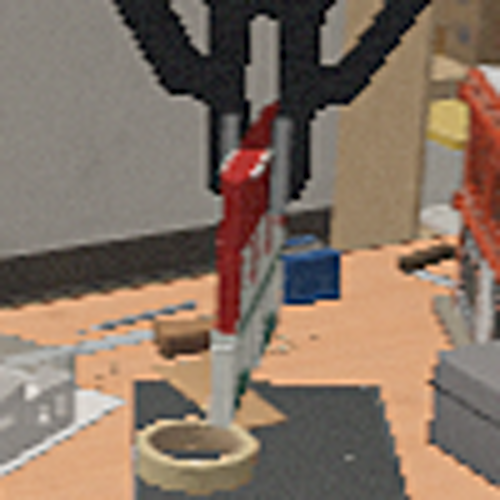

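The camera-side face shows the white frames and green door at (255,300): the front is correct, and only a 20° tilt about tool x is missing. As the moves have no tilt, I'll use the reach limit: rising straight up until joint 5 meets its 2.63 limit should tip the tool outwards.

>>> {"api": "move_arm", "payload": {"slide": [[0, 0, -0.5], [0, 0, -0.9], [0, 0, -0.9], [0, 0, -0.9], [0, 0, -0.9], [0, 0, -0.6], [0, 0, 0]], "roll": [0, 0, 0, 0, 0, 0, 0], "fingers": [1, 1, 1, 1, 1, 1, 1]}}

```text
time_s: 15.33
position: [0.4459, -0.2208, 0.6895]
eef_rot: [0.905, 0.425, 0.002, 0.004]
ft_force: [0.1, 1.1, -0.1]
grip_width: 0.0111
grip_force: 58.9
```

```bash
python3 st.py
```

```text
pos [ 0.4459 -0.2208  0.6895] q [-0.699  0.062  0.828  0.     2.243 -0.006] toolz [ 0.007 -0.006 -1.   ] want [ 0.262 -0.22  -0.94 ]
rot err tool axes(rad) [-0.34  -0.001  0.007] shift to view in units [ 1.18  0.59 11.13] V [ 0.4977 -0.2024  0.2242] grip 0.0111 58.9 t 15.3333
```

>>> {"api": "move_arm", "payload": {"slide": [[0, 0, -0.6], [0, 0, -0.6], [0, 0, -0.6], [0, 0, -0.6], [0, 0, -0.6]], "roll": [0, 0, 0, 0, 0], "fingers": [1, 1, 1, 1, 1]}}

```text
time_s: 15.75
position: [0.4425, -0.2195, 0.797]
eef_rot: [0.905, 0.425, 0.001, 0.001]
ft_force: [26.5, -10.6, 67.4]
grip_width: 0.0112
grip_force: 59.7
```

```bash
python3 st.py
```

```text
pos [ 0.4425 -0.2195  0.797 ] q [-7.020e-01  2.860e-01  2.970e-01  2.000e-03  2.555e+00 -7.000e-03] toolz [ 0.003 -0.001 -1.   ] want [ 0.262 -0.22  -0.94 ]
rot err tool axes(rad) [-0.347 -0.002  0.007] shift to view in units [ 1.2   0.75 13.81] V [ 0.4977 -0.2024  0.2242] grip 0.0112 59.7 t 15.75
```

```bash
cat > kin.py <<'E'
import numpy as np
from scipy.optimize import fsolve
dat=[(.998,.181,1.607,.206,.5364,.2306),(-.333286,-.156999,1.857031,.446106,-.029766,.276217),(-.704,-.073,1.359,.4458,-.2237,.494),(.40364,.138955,1.610338,.460224,.324567,.252987),(.40194,.13016,1.55689,.47113,.328273,.284418),(-.3217,-.157226,1.870864,.4423,-.02317,.269427),(-.702,.286,.297,.4425,-.2195,.797)]
A=[];b=[]
for q1,a,c,x,y,z in dat:
    s=a+c;r=x*np.cos(q1)+y*np.sin(q1)
    A+=[[1,0,np.sin(a),np.sin(s),np.cos(s)],[0,1,np.cos(a),np.cos(s),-np.sin(s)]];b+=[r,z]
P=np.linalg.lstsq(np.array(A),np.array(b),rcond=None)[0]
if __name__=="__main__":
    print(P,np.array(A)@P-b)
    for s in (.512,.6):
        for c in (.32,.4,.5,.6,.8):
            a=s-c;print(s,c,np.round([P[0]+P[2]*np.sin(a)+P[3]*np.sin(s)+P[4]*np.cos(s),P[1]+P[2]*np.cos(a)+P[3]*np.cos(s)-P[4]*np.sin(s)],3))
E
python3 kin.py; python3 st.py
```

```text
[ 1.76719399e-05 -1.02212851e-02  4.42762604e-01  5.14503104e-01
  8.53979251e-02] [ 1.29864067e-03  4.41681189e-04 -1.29947615e-03 -1.14223811e-04
  8.86747413e-04 -4.00853632e-05  1.79118089e-03 -1.04642899e-04
 -3.39471287e-03 -1.21688698e-04  8.60939560e-04 -1.17971240e-04
 -1.43319519e-04  5.69308211e-05]
0.512 0.32 [0.411 0.831]
0.512 0.4 [0.376 0.836]
0.512 0.5 [0.332 0.839]
0.512 0.6 [0.288 0.838]
0.512 0.8 [0.201 0.821]
0.6 0.32 [0.483 0.792]
0.6 0.4 [0.449 0.8  ]
0.6 0.5 [0.405 0.807]
0.6 0.6 [0.361 0.809]
0.6 0.8 [0.273 0.8  ]
pos [ 0.4425 -0.2195  0.797 ] q [-7.020e-01  2.860e-01  2.970e-01  2.000e-03  2.555e+00 -7.000e-03] toolz [ 0.003 -0.001 -1.   ] want [ 0.262 -0.22  -0.94 ]
rot err tool axes(rad) [-0.347 -0.002  0.007] shift to view in units [ 1.2   0.75 13.81] V [ 0.4977 -0.2024  0.2242] grip 0.0112 59.7 t 15.75
```

>>> {"api": "move_arm", "payload": {"slide": [[0, 0, 0.3], [0, -0.2, 0.3], [0, -0.5, 0], [0, -0.6, 0], [0, -0.6, 0], [0, -0.6, 0], [0, -0.5, 0], [0, -0.2, 0], [0, 0, 0], [0, 0, -0.3], [0, 0, -0.3], [0, 0, 0]], "roll": [0, 0, 0, 0, 0, 0, 0, 0, 0, 0, 0, 0], "fingers": [1, 1, 1, 1, 1, 1, 1, 1, 1, 1, 1, 1]}}

```text
time_s: 16.75
position: [0.345, -0.1393, 0.7967]
eef_rot: [0.906, 0.424, 0.001, 0.002]
ft_force: [-1.1, -0.6, -0.6]
grip_width: 0.0109
grip_force: 59.9
```

```bash
python3 st.py
```

```text
pos [ 0.345  -0.1393  0.7967] q [-7.070e-01 -4.900e-02  6.810e-01  2.000e-03  2.505e+00 -1.000e-02] toolz [ 0.004 -0.002 -1.   ] want [ 0.262 -0.22  -0.94 ]
rot err tool axes(rad) [-0.345 -0.002  0.004] shift to view in units [ 1.22  3.88 13.82] V [ 0.4977 -0.2024  0.2242] grip 0.0109 59.9 t 16.75
```

>>> {"api": "move_arm", "payload": {"slide": [[0, 0, -0.3], [0, 0, -0.3], [0, 0, -0.3], [0, 0, -0.2], [0, 0, -0.2], [0, 0, -0.2], [0, 0, 0]], "roll": [0, 0, 0, 0, 0, 0, 0], "fingers": [1, 1, 1, 1, 1, 1, 1]}}

```text
time_s: 17.33
position: [0.3437, -0.1388, 0.8421]
eef_rot: [0.906, 0.424, 0.004, 0.007]
ft_force: [-0.2, 0.8, -1.3]
grip_width: 0.0111
grip_force: 60.0
```

```bash
python3 st.py
```

```text
pos [ 0.3437 -0.1388  0.8421] q [-7.080e-01  5.500e-02  4.460e-01  2.000e-03  2.625e+00 -1.000e-02] toolz [ 0.012 -0.009 -1.   ] want [ 0.262 -0.22  -0.94 ]
rot err tool axes(rad) [-0.334 -0.002  0.004] shift to view in units [ 1.23  3.74 15.  ] V [ 0.4977 -0.2024  0.2242] grip 0.0111 60.0 t 17.3333
```

Joint 5 is at its limit and the tool begins to tip (0.346→0.334). Push on.

>>> {"api": "move_arm", "payload": {"slide": [[0, 0, -0.3], [0, 0, -0.3], [0, 0, -0.3], [0, 0, -0.3], [0, 0, 0]], "roll": [0, 0, 0, 0, 0], "fingers": [1, 1, 1, 1, 1]}}

```text
time_s: 17.75
position: [0.34, -0.1366, 0.8543]
eef_rot: [0.906, 0.423, 0.011, 0.023]
ft_force: [-0.7, -0.3, -0.7]
grip_width: 0.0113
grip_force: 59.9
```

```bash
python3 st.py
```

```text
pos [ 0.34   -0.1366  0.8543] q [-0.711  0.054  0.41   0.004  2.626 -0.012] toolz [ 0.04  -0.032 -0.999] want [ 0.262 -0.22  -0.94 ]
rot err tool axes(rad) [-0.298 -0.002  0.004] shift to view in units [ 1.25  3.27 15.43] V [ 0.4977 -0.2024  0.2242] grip 0.0113 59.9 t 17.75
```

>>> {"api": "move_arm", "payload": {"slide": [[0, -0.2, -0.4], [0, -0.2, -0.5], [0, -0.2, -0.5], [0, -0.2, -0.5], [0, -0.2, -0.5], [0, 0, 0]], "roll": [0, 0, 0, 0, 0, 0], "fingers": [1, 1, 1, 1, 1, 1]}}

```text
time_s: 18.25
position: [0.3026, -0.105, 0.8767]
eef_rot: [0.904, 0.423, 0.025, 0.054]
ft_force: [-0.5, 1.7, 0.2]
grip_width: 0.011
grip_force: 59.8
```

```bash
python3 st.py
```

```text
pos [ 0.3026 -0.105   0.8767] q [-0.713 -0.04   0.434  0.005  2.627 -0.013] toolz [ 0.092 -0.077 -0.993] want [ 0.262 -0.22  -0.94 ]
rot err tool axes(rad) [-0.229 -0.001  0.004] shift to view in units [ 1.25  3.31 16.32] V [ 0.4977 -0.2024  0.2242] grip 0.011 59.8 t 18.25
```

>>> {"api": "move_arm", "payload": {"slide": [[0, -0.2, -0.5], [0, -0.2, -0.5], [0, -0.2, -0.5], [0, -0.2, -0.5], [0, -0.2, -0.5], [0, -0.2, -0.5], [0, -0.2, -0.5], [0, -0.2, -0.5], [0, 0, 0]], "roll": [0, 0, 0, 0, 0, 0, 0, 0, 0], "fingers": [1, 1, 1, 1, 1, 1, 1, 1, 1]}}

```text
time_s: 19.0
position: [0.2511, -0.0522, 0.904]
eef_rot: [0.9, 0.421, 0.045, 0.103]
ft_force: [-1.0, 1.5, -0.7]
grip_width: 0.011
grip_force: 59.8
```

```bash
python3 st.py
```

```text
pos [ 0.2511 -0.0522  0.904 ] q [-0.663 -0.16   0.449 -0.028  2.627  0.007] toolz [ 0.168 -0.148 -0.975] want [ 0.262 -0.22  -0.94 ]
rot err tool axes(rad) [-0.123  0.005  0.005] shift to view in units [ 1.18  3.15 17.64] V [ 0.4977 -0.2024  0.2242] grip 0.011 59.8 t 19.0
```

>>> {"api": "move_arm", "payload": {"slide": [[0, -0.2, -0.5], [0, -0.2, -0.5], [0, -0.2, -0.5], [0, -0.2, -0.5], [0, -0.2, -0.5], [0, -0.2, -0.5], [0, -0.2, -0.5], [0, -0.2, -0.5], [0, 0, 0]], "roll": [0, 0, 0, 0, 0, 0, 0, 0, 0], "fingers": [1, 1, 1, 1, 1, 1, 1, 1, 1]}}

```text
time_s: 19.75
position: [0.1995, 0.0147, 0.9284]
eef_rot: [0.893, 0.418, 0.063, 0.152]
ft_force: [-1.0, -0.0, -0.6]
grip_width: 0.0111
grip_force: 59.8
```

```bash
python3 st.py
```

```text
pos [0.1995 0.0147 0.9284] q [-0.309 -0.212  0.407 -0.279  2.627  0.121] toolz [ 0.241 -0.219 -0.946] want [ 0.262 -0.22  -0.94 ]
rot err tool axes(rad) [-0.018  0.012  0.008] shift to view in units [ 0.87  2.98 19.12] V [ 0.4977 -0.2024  0.2242] grip 0.0111 59.8 t 19.75
```

Tilt done within 0.02 rad. Now down to the view spot, along the tool axis.

>>> {"api": "move_arm", "payload": {"slide": [[0, 0, 0.5], [0, 0, 0.8], [0, 0, 0.8], [0, 0, 0.8], [0.1, 0.3, 0.8], [0.1, 0.4, 0.8], [0.1, 0.4, 0.8], [0.1, 0.4, 0.8], [0.1, 0.4, 0.8], [0.1, 0.4, 0.8], [0, 0, 0], [0, 0, 0]], "roll": [0, 0, 0, 0, 0, 0, 0, 0, 0, 0, 0, 0], "fingers": [1, 1, 1, 1, 1, 1, 1, 1, 1, 1, 1, 1]}}

```text
time_s: 20.75
position: [0.3579, -0.0927, 0.661]
eef_rot: [0.895, 0.417, 0.059, 0.147]
ft_force: [-0.3, 0.2, -0.6]
grip_width: 0.0107
grip_force: 59.8
```

```bash
python3 st.py
```

```text
pos [ 0.3579 -0.0927  0.661 ] q [-0.51  -0.457  1.347 -0.081  1.94   0.147] toolz [ 0.229 -0.214 -0.95 ] want [ 0.262 -0.22  -0.94 ]
rot err tool axes(rad) [-0.031  0.017  0.005] shift to view in units [ 0.35  0.8  11.25] V [ 0.4977 -0.2024  0.2242] grip 0.0107 59.8 t 20.75
```

>>> {"api": "move_arm", "payload": {"slide": [[0.05, 0.1, 0.6], [0.05, 0.1, 0.8], [0.05, 0.1, 0.8], [0.05, 0.1, 0.8], [0.05, 0.1, 0.8], [0.05, 0.1, 0.8], [0.05, 0.1, 0.8], [0, 0.1, 0.8], [0, 0, 0.8], [0, 0, 0.8], [0, 0, 0.6], [0, 0, 0]], "roll": [0, 0, 0, 0, 0, 0, 0, 0, 0, 0, 0, 0], "fingers": [1, 1, 1, 1, 1, 1, 1, 1, 1, 1, 1, 1]}}

```text
time_s: 21.75
position: [0.467, -0.1734, 0.3513]
eef_rot: [0.895, 0.417, 0.059, 0.147]
ft_force: [-0.1, 0.5, -2.3]
grip_width: 0.0111
grip_force: 59.9
```

```bash
python3 st.py
```

```text
pos [ 0.467  -0.1734  0.3513] q [-0.554 -0.289  1.848 -0.065  1.271  0.154] toolz [ 0.228 -0.214 -0.95 ] want [ 0.262 -0.22  -0.94 ]
rot err tool axes(rad) [-0.031  0.016  0.005] shift to view in units [-0.01  0.01  2.84] V [ 0.4977 -0.2024  0.2242] grip 0.0111 59.9 t 21.75
```

>>> {"api": "move_arm", "payload": {"slide": [[0, 0, 0.6], [0, 0, 0.7], [0, 0, 0.7], [0, 0, 0.5], [0, 0, 0.34], [0, 0, 0], [0, 0, 0], [0, 0, 0], [0, 0, 0]], "roll": [0, 0, 0, 0, 0, 0, 0, 0, 0], "fingers": [1, 1, 1, 1, 1, 1, 1, 1, 1]}}

```text
time_s: 22.5
position: [0.496, -0.199, 0.2509]
eef_rot: [0.894, 0.417, 0.062, 0.152]
ft_force: [-0.1, -0.1, -0.0]
grip_width: 0.0111
grip_force: 59.9
```

```bash
python3 st.py
python3 - <<'E'
from plant import robot,cams
from h import *
s=robot.read_state();p=s["position"];M=R.from_quat(s["eef_rot"]).as_matrix();print(s["qvel"])
c=cams.capture("scene");im=c["image"].astype(int)
cor=[proj(c,p+M@[x,0,z]) for x in(-.045,.045) for z in(-.0276,.055)]
u=[a[0] for a in cor];v=[a[1] for a in cor];print("expected parapet/wall bbox",np.round([min(u),max(u),min(v),max(v)]))
m=(im[...,0]>im[...,1]*2)&(im[...,0]>im[...,2]*2)&(im[...,0]>70)
m[:,:int(min(u))-15]=0;m[:,int(max(u))+15:]=0;m[:int(min(v))-20]=0;m[int(max(v))+20:]=0
ys,xs=np.where(m);print("red",len(xs),xs.min(),xs.max(),ys.min(),ys.max())
E
```

```text
pos [ 0.496  -0.199   0.2509] q [-0.569 -0.138  1.927 -0.067  1.029  0.153] toolz [ 0.238 -0.22  -0.946] want [ 0.262 -0.22  -0.94 ]
rot err tool axes(rad) [-0.02   0.015  0.005] shift to view in units [-0.03 -0.13  0.15] V [ 0.4977 -0.2024  0.2242] grip 0.0111 59.9 t 22.5
[-1.67181582e-05  1.05816447e-03  1.12071548e-02 -2.12782374e-03
 -7.27436780e-03  9.85545280e-04]
expected parapet/wall bbox [293. 309. 192. 243.]
red 283 278 322 185 261
```

>>> {"api": "move_arm", "payload": {"slide": [[0, -0.1, 0.15], [0, 0, 0], [0, 0, 0], [0, 0, 0], [0, 0, 0], [0, 0, 0], [0, 0, 0], [0, 0, 0]], "roll": [0, 0, 0, 0, 0, 0, 0, 0], "fingers": [1, 1, 1, 1, 1, 1, 1, 1]}}

```text
time_s: 23.22
position: [0.4935, -0.1974, 0.2412]
eef_rot: [0.894, 0.417, 0.061, 0.15]
ft_force: [-0.3, 0.6, -0.2]
grip_width: 0.011
grip_force: 59.9
```

```bash
python3 st.py; python3 -c "
from plant import robot
print(robot.finish_job())"
```

```text
pos [ 0.4935 -0.1974  0.2412] q [-0.569 -0.133  1.942 -0.068  1.013  0.155] toolz [ 0.234 -0.218 -0.947] want [ 0.262 -0.22  -0.94 ]
rot err tool axes(rad) [-0.024  0.016  0.005] shift to view in units [-0.02  0.01 -0.05] V [ 0.4977 -0.2024  0.2242] grip 0.011 59.9 t 23.2167
the job is handed in; nothing more can be done
None
```

I hung the saddle weight astride the rail beside the spare, and handed the job in at 23.2 s with the shopfront held at the view spot: centre about 2 mm off and square within about 0.03 rad by my measurements; the judge's result was not returned.

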